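# Empty a two-part casting mould, then close it on its dowels and hold it shut

## Task

Lift the cured black rubber foot out of the open lower mould half and set it down, without dropping it, upright in the shallow tray. Then fit the upper mould half on the lower one, large dowel in large hole and small in small, and press it down against its parting springs until the two faces meet with no gap. Finish while still pressing the mould shut: do not let go; leave the other things on the bench where they are.

Things in the scene. Friction and masses are not known exactly. Their poses are not given: they have to be found in the camera images.
- mould: Lower mould half, fixed: aluminium block 124 x 68 mm (x, y), z 8 to 34 mm, on a dark base plate 154 x 84 x 8 mm. Origin: centre of the base plate's underside; x is the long axis, z up. In the middle of its flat parting face (z = 34 mm) a round cavity, 42 mm wide, 16 mm deep (floor at z = 18 mm), holds the casting. Two steel dowels stand on the face.
- mould_face (a point): Centre of the lower half's parting face, axes as mould. Four sprung parting pins, 6 mm thick, at x = +-28, y = +-24 mm, stand 4 mm above the face: the upper half laid on them stays 4 mm open. Together they push up with 8 N at first, 16 N when pressed flush (less the upper half's own weight of about 5 N).
- big_dowel (a point): Foot of the 12 mm thick dowel on the parting face, at x = +47 mm, y = 0 of the lower half. Both dowels stand 16 mm above the face; their top 6 mm taper to a bullet nose.
- small_dowel (a point): Foot of the 8 mm thick dowel on the parting face, at x = -47 mm, y = 0 of the lower half.
- cover: Upper mould half, loose, about 0.5 kg: aluminium block 124 x 68 x 32 mm (x, y, z), parting face down on the bench. Origin: centre of that face, x lengthwise, z up. On its top a lengthwise grip rib, 62 mm long, 14 mm thick (y), z = 32 to 58 mm, with two screw heads 4 mm high at x = +-22 mm. Fits with its x axis along the lower half's (at the start within 0.9 rad of it).
- big_hole (a point): Centre, at the underside, of the upper half's larger dowel hole: 13.2 mm wide, right through, rims chamfered 1 mm, at x = +47 mm, y = 0 of the upper half.
- small_hole (a point): Centre, at the underside, of the smaller dowel hole: 9.2 mm wide, right through, at x = -47 mm, y = 0 of the upper half. (The smallest hole, beside the rib, is for pouring.)
- casting: The cured casting, a black rubber isolator foot, 60 g, firm: round, 40 mm high. The lower 16 mm (36 mm across at the bottom, 40 mm at the step) sit in the cavity; above the step the boss, 31 mm across narrowing to 28 mm at its flat top, stands 24 mm above the parting face. Origin: centre of its underside, z up.
- tray: Shallow grey plastic tray, fixed, 110 x 110 mm and 18 mm high outside, walls and floor 3 mm thick, empty. Origin: centre of its underside.
- tray_floor (a point): Centre of the tray's inner floor, 3 mm above the bench, axes as tray.
- old_casting: An earlier casting of the same shape that stands on the bench; leave it. Origin: centre of its underside.
- tape_roll: Amber roll of film tape lying flat, 77 mm across, 19 mm high; leave it. Origin: centre of its underside.
- vial_2: White vial with a blue cap, 25 mm across, 56 mm high, standing; leave it. Origin: centre of its underside.
- marker_1: Marker pen lying along its y axis, 130 mm long, 12 mm thick; leave it. Origin: centre of its underside.
There are look-alikes about, which are no part of the job. Leave any red or yellow look-alike of the casting alone.

How it is judged:
On the way, in this order (a step that is already met when the one before it is completed fails the run):
1. the casting is lifted clear of the cavity in the fingers (z of casting in the frame of mould_face above 0.005 m and contact force between the fingers and casting above 0.5 N), for 0.2 s.
2. the casting stands upright and released in the tray (x of casting in the frame of tray_floor between -0.036 and 0.036 m and y of casting in the frame of tray_floor between -0.036 and 0.036 m and z of casting in the frame of tray_floor between -0.004 and 0.004 m and angle between casting's own z axis and vertical below 0.12 rad and linear speed of casting below 0.02 m/s and contact force between the fingers and casting below 0.05 N), for 0.2 s.
3. the upper half is on both dowels, at most 8 mm from closed (horizontal distance between big_hole and big_dowel below 0.0025 m and horizontal distance between small_hole and small_dowel below 0.0025 m and z of each of big_hole, small_hole in the frame of mould_face below 0.008 m), for 0.1 s.
At the end, for the whole second after the job is handed in: The casting stands upright (0.12 rad), released, on the tray floor. The upper half is on both dowels (2.5 mm), closed to 1.2 mm at both ends and parallel to 0.03 rad; the fingers still push on it (over 3 N), the halves press together with over 10 N, all at rest (all of step 2 and horizontal distance between big_hole and big_dowel below 0.0025 m and horizontal distance between small_hole and small_dowel below 0.0025 m and z of each of big_hole, small_hole in the frame of mould_face below 0.0012 m and z of cover in the frame of mould_face above -0.003 m and angle between the z axis of cover and the z axis of mould, either way round below 0.03 rad and contact force between the fingers and cover above 3 N and contact force between cover and mould above 10 N and linear speed of cover below 0.01 m/s); the arm keeps its last pose, push and grip.
It fails at once if a bystander (earlier casting, tape roll, vial or marker) is shifted more than 30 mm (distance of any of old_casting, tape_roll, vial_2, marker_1 from where it was at the start of the episode above 0.03 m).
It fails at once if the casting is dropped (falls freely by more than about 20 mm) (contact force between the fingers and casting below 0.05 N and linear speed of casting above 0.6 m/s).
It also fails if it takes over 54 s, if anything falls off the work surface, if the arm or the gripper's body presses on something with over 40 N, if the wrist force passes 120 N, or if a joint passes its speed limit or range.

## Robot

A 6-joint arm with a two-finger parallel gripper is mounted at the origin on a cart in front of the work surface, level with it; the furniture and walls round the work are solid. World frame = base frame: x ahead of the robot, y to its left, z up, the work surface at z = 0. Lengths are in m, angles in rad, forces in N, time in s.
With the tool pointing down it reaches from about 0.375 to 0.975 m from the base axis. Payload 3.8 kg.
Tool frame: the origin (TCP) lies midway between the tips of the shut fingers; the grasp point (between the pads) lies 19 mm behind it; z points along the fingers, y is the line along which they close (so a half turn about z gives the same grasp; the last joint's range is limited). The gripper opens to 85 mm and grips with 20 to 120 N. Pads are 22 mm wide; open, the fingers measure 114 mm over their backs; the gripper's body (76 mm by 85 mm) begins 54 mm behind the grasp point. The pads swing forward as they close: fully open they stand 13 mm farther back than shut.
Start: joints at [-0.037, 0.264, 1.604, -0, 1.274, -0.037], TCP at [0.675, -0, 0.231] pointing down, gripper open.
Joint ranges: [-2.63, 2.63], [-0.94, 2.18], [0.31, 2.57], [-1.31, 4.45], [0, 2.66], [-2.55, 2.55]. Speed limits (rad/s): [2.57, 2.57, 3.14, 3.14, 3.14, 3.14].

## Interface

Orientations are given as a rotation vector (axis times angle).
In Python, from workcell import read_state, vision, ticket gives the robot as it stands. The module is installed in compiled form; this text tells all that it offers.
- The arm moves only by the tool jog_arm, never from a script. Its arguments are lists of equal length, an entry for each row: "turn": the turn, a rotation vector about the tool's x, y, z in rad, a list of three; "delta_pos": the shift along the tool's x, y, z in m, a list of three; "gripper": the finger opening in m, from 0 to 0.0854. In form: {"turn": [[rx, ry, rz], ...], "delta_pos": [[dx, dy, dz], ...], "gripper": [gripper, ...]}. A call has 1 to 20 rows; each row shifts and turns the commanded pose from where the row before left it, along the tool's axes as they then stand; what a row does not reach is not made up. A row lasts 1/12 s, in which the tool goes at most 41.7 mm and 7.16 degrees, less where a joint would pass 70% of its speed; a pose out of reach is approached as far as the arm can. A call with a gripper value outside its range is refused whole. The fingers move at their own pace and stop on an object; "grip_force" is the grip in N (left out, the last holds). Time passes only in rows, so rows that do not move let the fingers close. It gives the time, the measured TCP pose, the force, the opening and the grip force at its end, in the units of the state.
- read_state(): the state, without advancing time (a new reading comes with each control period).
- vision.read_camera(name): name is "scene" or "side" or "wrist"; returns the picture (400x640x3 uint8, red, green, blue); there is no depth.
- vision.calibration(name): a dict with "vfov" (degrees; the focal length in pixels is half the picture's height over the tangent of half this angle, whatever the lens; pixels are square), "cx", "cy" (the principal point, pixels), "R" (3x3) and "t" (3): a world point X has camera coordinates R X + t; the wrist camera has in their place "mount" (4x4, takes a point from camera to tool coordinates, whose origin is the TCP and whose axes are the flange's). Camera axes: x right, y down, z forward; pixel columns grow to the right and rows downward; lengths in m; the calibration is good to about 2 mm. A picture is of the moment at which its call begins: read the wrist's pose just before it. calibration takes no time and is no camera call.
- ticket.finish_job(): hands the job in; it is judged then, once.
The state is a dict: "time": time; "q": joint angles; "joint_vel": joint speeds; "joint_torque": joint torques, N m; "tool_pos": TCP position; "tcp_rot": TCP orientation; "wrist_force": force on the tool from outside, world axes, zero at the start; "torque": the same for the moment, N m; "width": opening from 0.0 (shut) to 1.0 (fully open); "grip_force": force on a finger pad.
Only numpy, scipy, OpenCV 4.12 (cv2) and the standard library are available. Lean on these libraries where they do the work, as an engineer would, in place of code of your own. Each camera call takes 0.05 s, during which the arm holds its last target. There are 200 camera calls.

## Working session

There is one attempt and no reset: what is moved stays moved. The work goes in short steps, Python scripts to look and compute and a tool call to move; the robot and the scene stay as the last step left them, time stands still between calls to the robot, and variables do not carry over. Pictures are saved under pics/ and viewed, at most 10 in all, crops included, and the job is handed in when it is done.

Besides the shell and the picture viewer there is one more tool, called after ">>>" as a command line: name --argument value ..., lists and objects as JSON in quotes. jog_arm: Moves the arm, as the interface text tells. Its arguments: {"type":"object","properties":{"turn":{"type":"array","items":{"type":"array","items":{"type":"number"}}},"delta_pos":{"type":"array","items":{"type":"array","items":{"type":"number"}}},"gripper":{"type":"array","items":{"type":"number"}},"grip_force":{"type":"number"}},"required":["turn","delta_pos","gripper"]}

```bash
mkdir -p pics; cat > h.py <<'E'
import numpy as np, cv2
from scipy.spatial.transform import Rotation as Ro
from workcell import read_state, vision, ticket
def cam(name):
    s=read_state(); c=vision.calibration(name)
    img=vision.read_camera(name)
    f=200/np.tan(np.radians(c['vfov'])/2)
    if 'mount' in c:
        T=np.eye(4);T[:3,:3]=Ro.from_rotvec(s['tcp_rot']).as_matrix();T[:3,3]=s['tool_pos']
        M=T@np.array(c['mount']); R=M[:3,:3].T; t=-R@M[:3,3]
    else: R=np.array(c['R']);t=np.array(c['t'])
    return img,(f,c['cx'],c['cy'],R,t),s
def ray(K,u,v,z):
    f,cx,cy,R,t=K; o=-R.T@t; d=R.T@np.array([(u-cx)/f,(v-cy)/f,1.])
    return o+d*(z-o[2])/d[2]
def proj(K,X):
    f,cx,cy,R,t=K; p=R@np.array(X)+t; return f*p[0]/p[2]+cx,f*p[1]/p[2]+cy
def save(n,img): cv2.imwrite('pics/'+n+'.png',img[:,:,::-1])
E
python3 - <<'E'
from h import *
import pickle
d={}
for n in ['scene','side','wrist']:
    img,K,s=cam(n); save(n+'0',img); d[n]=(img,K); print(n,vision.calibration(n),-K[3].T@K[4])
pickle.dump(d,open('d0.pkl','wb')); print(s)
E
```

```text
scene {'vfov': 44.61936194561545, 'cx': 326.8161967311872, 'cy': 203.0476275143066, 'R': array([[ 0.78956393, -0.61362304, -0.00745471],
       [-0.28706308, -0.3585799 , -0.8882653 ],
       [ 0.54238694,  0.70348221, -0.45927027]]), 't': array([-0.25992322,  0.27492885,  0.59045459])} [-0.03610694 -0.47628522  0.51345035]
side {'vfov': 45.869620363520355, 'cx': 315.80574887813555, 'cy': 200.99829799976672, 'R': array([[ 0.9485053 , -0.31667368, -0.0074477 ],
       [-0.22455654, -0.65564006, -0.72090948],
       [ 0.22341004,  0.68545889, -0.69298922]]), 't': array([-0.4228342 ,  0.26869682,  0.80117067])} [ 0.28240854 -0.50690162  0.74575958]
wrist {'vfov': 64.79812450604491, 'cx': 320.73622137386366, 'cy': 198.04926742895424, 'mount': array([[-2.43062074e-04, -9.56408025e-01, -2.92033612e-01,
         7.55150250e-02],
       [ 9.99999724e-01, -2.72934396e-05, -7.42922505e-04,
         6.18161666e-04],
       [ 7.02566444e-04, -2.92033712e-01,  9.56407767e-01,
        -1.43038286e-01],
       [ 0.00000000e+00,  0.00000000e+00,  0.00000000e+00,
         1.00000000e+00]])} [0.67524289 0.07554408 0.37310473]
{'time': 0.1, 'q': array([-3.68777831e-02,  2.64703547e-01,  1.60525200e+00,  9.98348521e-06,
        1.27373429e+00, -3.68298801e-02]), 'joint_vel': array([ 0.00092257, -0.00014652, -0.00206559, -0.00102163, -0.00197232,
        0.00085129]), 'joint_torque': array([ 2.96398039e-04, -5.16707003e+01, -3.68589377e+01,  1.30520286e-05,
        6.22219843e-03,  5.24967299e-05]), 'tool_pos': array([6.74321277e-01, 4.15097841e-05, 2.30061342e-01]), 'tcp_rot': array([-2.22040624, -2.22029336,  0.0022299 ]), 'wrist_force': array([ 0.3090934 , -0.29958803, -0.00556736]), 'torque': array([ 0.01242631,  0.02750384, -0.01171455]), 'grip_force': 0.0, 'width': 0.9985763723926436}
```

View pics/scene0.png

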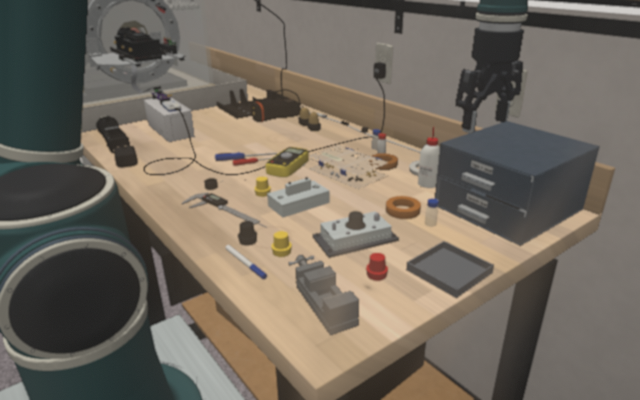

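View pics/side0.png

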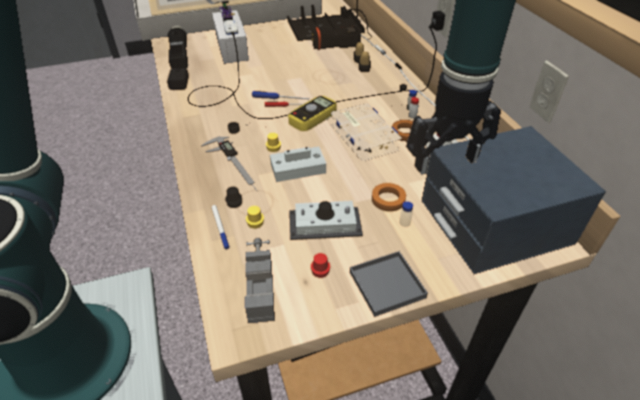

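View pics/wrist0.png

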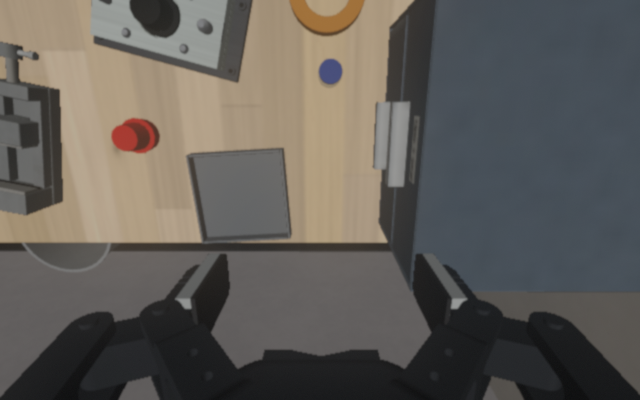

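The wrist view shows the lower mould at the top left, with the casting boss at about (155,12), the red look-alike at (132,137) and the tray centred at about (242,195). In the scene view the cover with its rib is at (297,195), the lower mould with casting at (355,232), the old casting at (247,232), and the vise in front at (325,295). In the side view the casting boss is at (325,211) and the cover at (298,162).

```bash
python3 - <<'E'
from h import *
import pickle
d=pickle.load(open('d0.pkl','rb'))
P=lambda n,u,v,z:print(n,(u,v),ray(d[n][1],u,v,z).round(3))
print('casting top'); P('side',325,205,.074);P('scene',356,216,.074);P('wrist',157,8,.074)
print('cover rib top');P('side',298,154,.058);P('scene',299,185,.058)
print('cover rib ends side');P('side',286,156,.058);P('side',312,152,.058)
print('tray rim corners wrist')
for p in [(188,154),(284,148),(291,237),(203,242)]: P('wrist',*p,.018)
print('tray side');
for p in [(350,277),(401,253),(426,289),(378,312)]: P('side',*p,.018)
print('mould baseplate side')
for p in [(292,205),(356,203),(361,233),(291,237)]: P('side',*p,.008)
print('vial');P('side',408,207,.056);print('tape');P('side',389,193,.019);print('old');P('side',234,190,.04)
print('yellow');P('side',255,210,.04);print('red');P('side',320,258,.04)
print('vise');P('side',258,245,.04);P('side',258,310,.04)
print('yellow2');P('side',274,135,.04)
print('cabinet low front');P('side',430,195,.09);P('side',480,262,0.0)
E
```

```text
casting top
side (325, 205) [0.513 0.14  0.074]
scene (356, 216) [0.493 0.121 0.074]
wrist (157, 8) [0.537 0.151 0.074]
cover rib top
side (298, 154) [0.515 0.338 0.058]
scene (299, 185) [0.507 0.328 0.058]
cover rib ends side
side (286, 156) [0.486 0.34  0.058]
side (312, 152) [0.548 0.334 0.058]
tray rim corners wrist
wrist (188, 154) [0.524 0.019 0.018]
wrist (284, 148) [0.633 0.026 0.018]
wrist (291, 237) [ 0.638 -0.083  0.018]
wrist (203, 242) [ 0.529 -0.09   0.018]
tray side
side (350, 277) [ 0.513 -0.006  0.018]
side (401, 253) [0.63  0.016 0.018]
side (426, 289) [ 0.636 -0.077  0.018]
side (378, 312) [ 0.532 -0.094  0.018]
mould baseplate side
side (292, 205) [0.466 0.228 0.008]
side (356, 203) [0.603 0.188 0.008]
side (361, 233) [0.579 0.1   0.008]
side (291, 237) [0.437 0.137 0.008]
vial
side (408, 207) [0.68  0.096 0.056]
tape
side (389, 193) [0.681 0.183 0.019]
old
side (234, 190) [0.35  0.283 0.04 ]
yellow
side (255, 210) [0.38  0.207 0.04 ]
red
side (320, 258) [0.468 0.039 0.04 ]
vise
side (258, 245) [0.363 0.11  0.04 ]
side (258, 310) [ 0.328 -0.036  0.04 ]
yellow2
side (274, 135) [0.486 0.453 0.04 ]
cabinet low front
side (430, 195) [0.718 0.083 0.09 ]
side (480, 262) [ 0.778 -0.043  0.   ]
```

>>> jog_arm --turn '[[0,0,0],[0,0,0],[0,0,0],[0,0,0],[0,0,0],[0,0,0],[0,0,0],[0,0,0],[0,0,0],[0,0,0]]' --delta_pos '[[0.027,-0.019,-0.004],[0.027,-0.019,-0.004],[0.027,-0.019,-0.004],[0.027,-0.019,-0.004],[0.027,-0.019,-0.004],[0.027,-0.019,-0.004],[0.027,-0.019,-0.004],[0.027,-0.019,-0.004],[0,0,0],[0,0,0]]' --gripper '[0.0854,0.0854,0.0854,0.0854,0.0854,0.0854,0.0854,0.0854,0.0854,0.0854]'

```text
time: 0.98
tool_pos: [0.5221, 0.2173, 0.2635]
tcp_rot: [2.218, 2.225, 0.001]
wrist_force: [-0.1, -0.8, 0.1]
width: 0.998
grip_force: 0.0
```

```bash
python3 - <<'E'
from h import *
import pickle
img,K,s=cam('wrist'); save('wrist1',img); pickle.dump((img,K),open('d1.pkl','wb')); print(s['tool_pos'],s['tcp_rot'],s['time'],s['wrist_force'])
E
```

```text
[0.52214325 0.21725753 0.26351687] [2.21751145e+00 2.22476757e+00 5.90202863e-04] 0.9833 [-0.11021627 -0.7966331   0.05309125]
```

View pics/wrist1.png

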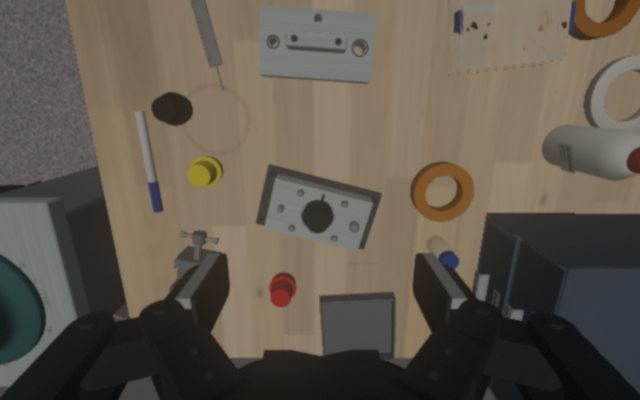

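The wrist view shows the cover at the top, with its small hole at (273,41) and big hole at (359,46). Below it is the lower mould with the black boss at (318,215), the small dowel at about (280,208) and the big one at about (353,227). Casting candidates are: black in the cavity (318,215), black on the bench (172,108), yellow (205,172) and red (282,290). Only the one in the cavity fits, so I'll confirm it in an enlarged crop.

```bash
python3 - <<'E'
from h import *
import pickle
img,K=pickle.load(open('d1.pkl','rb'))
c=cv2.resize(img[0:255,250:390],None,fx=4,fy=4,interpolation=cv2.INTER_CUBIC)
a=c[:360];b=c[640:1000]
save('crop1',np.hstack([c[0:400,:,:][:, :560],])); 
save('crop1',cv2.resize(np.vstack([c[:360],c[640:1020]]),None,fx=.8,fy=.8))
P=lambda n,u,v,z:print(n,(u,v),ray(K,u,v,z).round(4))
g=cv2.cvtColor(img,cv2.COLOR_RGB2GRAY)
m=(g[195:235,295:340]<50).astype('uint8'); n,l,st,ce=cv2.connectedComponentsWithStats(m); i=1+st[1:,4].argmax(); print(st[i],ce[i]+[295,195])
for q in[(273,41),(359,46)]:
  u,v=q; w=g[v-9:v+10,u-11:u+12]; mm=(w<95).astype('uint8');n,l,st,ce=cv2.connectedComponentsWithStats(mm);i=1+st[1:,4].argmax();e=ce[i]+[u-11,v-9];print(st[i],e);P('hole',*e,.032)
P('cast',318,215,.074)
E
```

```text
[  9   6  28  31 648] [317.44135802 215.70833333]
[  5   3  13  14 122] [272.43442623  40.77868852]
hole (np.float64(272.4344262295082), np.float64(40.778688524590166)) [0.4701 0.3556 0.032 ]
[  4   2  16  17 150] [360.25333333  45.41333333]
hole (np.float64(360.25333333333333), np.float64(45.413333333333334)) [0.565  0.3513 0.032 ]
cast (318, 215) [0.5197 0.1713 0.074 ]
```

View pics/crop1.png

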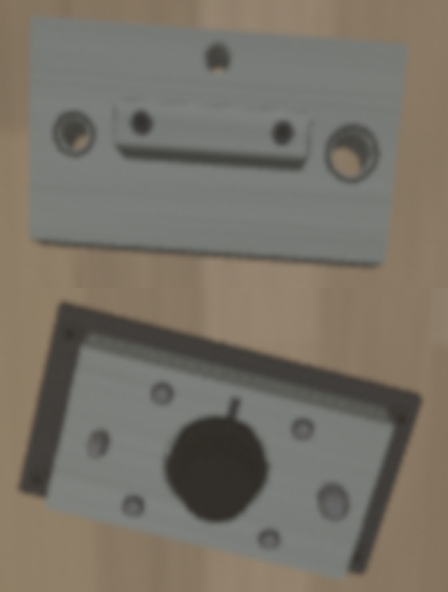

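```bash
python3 - <<'E'
from h import *
import pickle
img,K=pickle.load(open('d1.pkl','rb'))
U=lambda x,y:(250+x/3.2,160+(y-288)/3.2)
p=np.array([ray(K,*U(*q),.038) for q in[(162,393),(303,428),(133,506),(269,539)]])
print(p.round(4),p.mean(0)); a=p[1]-p[0];b=p[3]-p[2];print(np.linalg.norm(a),np.linalg.norm(b),np.degrees([np.arctan2(a[1],a[0]),np.arctan2(b[1],b[0])]),np.linalg.norm(p[0]-p[2]))
s=ray(K,*U(97,443),.042);t=ray(K,*U(333,501),.042);print(s,t,np.linalg.norm(t-s),np.degrees(np.arctan2(*(t-s)[1::-1])),(s+t)/2)
print('cast',ray(K,317.4,215.7,.058))
print('cover yaw',np.degrees(np.arctan2(.3513-.3556,.565-.4701)))
E
```

```text
[[0.4982 0.1868 0.038 ]
 [0.5522 0.173  0.038 ]
 [0.4861 0.1405 0.038 ]
 [0.5398 0.1265 0.038 ]] [0.51909817 0.15671512 0.038     ]
0.055699428185977735 0.05552821874079859 [-14.37086254 -14.56843028] 0.04786812265287475
[0.47337659 0.16802839 0.042     ] [0.56428769 0.14449633 0.042     ] 0.09390733302170239 -14.512316851739024 [0.51883214 0.15626236 0.042     ]
cast [0.51885281 0.16461194 0.058     ]
cover yaw -2.59434618331522
```

>>> jog_arm --turn '[[0,0,0],[0,0,0],[0,0,-0.12],[0,0,-0.12],[0,0,-0.12],[0,0,-0.12],[0,0,-0.12],[0,0,-0.12],[0,0,-0.12],[0,0,-0.12],[0,0,-0.12],[0,0,-0.12],[0,0,-0.12],[0,0,0],[0,0,0]]' --delta_pos '[[-0.03,-0.0015,0],[-0.0305,-0.0015,0],[0,0,0.01],[0,0,0.01],[0,0,0.01],[0,0,0.01],[0,0,0.01],[0,0,0.01],[0,0,0.01],[0,0,0.01],[0,0,0.01],[0,0,0.01],[0,0,0.01],[0,0,0],[0,0,0]]' --gripper '[0.0854,0.0854,0.0854,0.0854,0.0854,0.0854,0.0854,0.0854,0.0854,0.0854,0.0854,0.0854,0.0854,0.0854,0.0854]'

```text
time: 2.28
tool_pos: [0.5198, 0.1541, 0.1522]
tcp_rot: [-0.4, -3.114, 0.002]
wrist_force: [0.7, -0.7, 0.5]
width: 0.998
grip_force: 0.0
```

```bash
python3 - <<'E'
from h import *
import pickle
img,K,s=cam('wrist'); save('wrist2',img); pickle.dump((img,K),open('d2.pkl','wb')); R=Ro.from_rotvec(s['tcp_rot']).as_matrix();print(s['tool_pos'],R.round(4),np.degrees(np.arctan2(R[1,1],R[0,1])),s['time'])
print(s['q'])
for X in [(.519,.1565,.058),(.4735,.168,.05),(.5645,.1446,.05)]: print(proj(K,X))
E
```

```text
[0.51980877 0.15414549 0.15223597] [[-9.675e-01  2.530e-01 -2.200e-03]
 [ 2.530e-01  9.675e-01 -9.000e-04]
 [ 1.900e-03 -1.400e-03 -1.000e+00]] 75.34620807072461 2.2833
[ 2.42551496e-01  7.94289725e-02  1.97046959e+00 -3.70297706e-04
  1.09403744e+00 -1.07231626e+00]
(np.float64(322.1288996872667), np.float64(198.85656056007588))
(np.float64(321.66644721655786), np.float64(137.43498814163894))
(np.float64(322.0460183419287), np.float64(248.7317477989641))
```

View pics/wrist2.png

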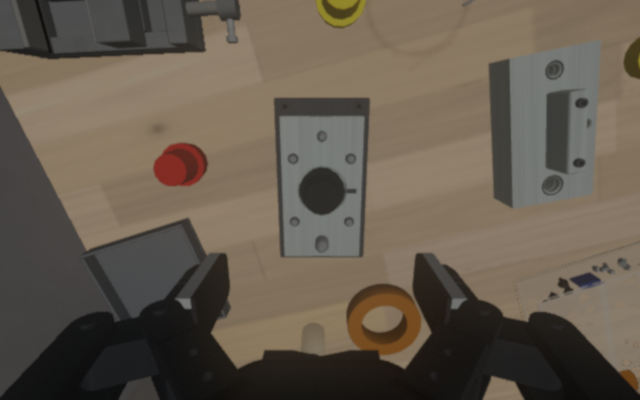

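The lower mould is centred and aligned in the picture. The four pins are at (293,158), (350,158), (295,222) and (349,222), and the boss is at (322,190).

```bash
cat >> h.py <<'E'
def blob(img,u,v,r,th,dark=True):
    g=cv2.cvtColor(img,cv2.COLOR_RGB2GRAY); u,v=int(u),int(v); w=cv2.resize(g[v-r:v+r+1,u-r:u+r+1],None,fx=4,fy=4,interpolation=cv2.INTER_CUBIC)
    m=((w<th) if dark else (w>th)).astype('uint8'); n,l,st,ce=cv2.connectedComponentsWithStats(m); i=1+st[1:,4].argmax()
    return (ce[i]+.5)/4-.5+[u-r,v-r], st[i][2:]/4
E
python3 - <<'E'
from h import *
import pickle
img,K=pickle.load(open('d2.pkl','rb'))
g=cv2.cvtColor(img,cv2.COLOR_RGB2GRAY)
print(g[152:164,310],g[158,287:300])
c=[]
for q in [(293,158),(350,158),(295,222),(349,222)]:
    th=g[q[1]-9:q[1]+10,q[0]-9:q[0]+10]; e,st=blob(img,*q,8,np.median(th)-25); X=ray(K,*e,.037); c.append(X); print(e,st,X.round(4))
c=np.array(c);print(c.mean(0)); 
for i,j in((0,2),(1,3)):
    a=c[j]-c[i];print(np.linalg.norm(a),np.degrees(np.arctan2(a[1],a[0])))
print(np.linalg.norm(c[0]-c[1]))
for q in[(322,136),(322,244)]: print(ray(K,*q,.045))
e,st=blob(img,322,190,28,50);print(e,st,ray(K,*e,.058),ray(K,*e,.046))
E
```

```text
[121 121 121 121 121 121 121 121 121 121 121 120] [103  82  83  94  98  99 100  99  94  77  75  99 115]
[292.58244681 158.1490518 ] [ 10.5   10.5  270.25] [0.4851 0.1402 0.037 ]
[350.04288165 158.11620926] [ 10.75  10.5  291.5 ] [0.497  0.1861 0.037 ]
[294.25807416 220.38486842] [ 10.     8.75 209.  ] [0.5381 0.1264 0.037 ]
[348.24828767 220.55079909] [ 10.   9. 219.] [0.5502 0.1721 0.037 ]
[0.51760631 0.15616901 0.037     ]
0.054825398764216604 -14.615881948017043
0.054990043061665835 -14.762372936165365
0.04740536941751235
[0.47299656 0.16840681 0.045     ]
[0.56248205 0.14509569 0.045     ]
[321.49796808 190.47560642] [  44.     45.25 5936.5 ] [0.51225008 0.15774812 0.058     ] [0.51546019 0.15691701 0.046     ]
```

>>> jog_arm --turn '[[0,0,0],[0,0,0],[0,0,0],[0,0,0],[0,0,0],[0,0,0],[0,0,0],[0,0,0],[0,0,0],[0,0,0],[0,0,0],[0,0,0]]' --delta_pos '[[0.002,0.0015,0.019],[0,0,0.019],[0,0,0.019],[0,0,0.019],[0,0,0.019],[0,0,0.019],[0,0,0],[0,0,0],[0,0,0],[0,0,0],[0,0,0],[0,0,0]]' --gripper '[0.07,0.07,0.07,0.06,0.06,0.06,0.045,0.02,0.02,0.02,0.02,0.02]' --grip_force 40

```text
time: 3.33
tool_pos: [0.5189, 0.1566, 0.0405]
tcp_rot: [0.393, 3.116, -0.002]
wrist_force: [-0.9, -5.2, 0.8]
width: 0.32
grip_force: 39.7
```

>>> jog_arm --turn '[[0,0,0],[0,0,0],[0,0,0],[0,0,0],[0,0,0],[0,0,0],[0,0,0],[0,0,0],[0,0,0],[0,0,0]]' --delta_pos '[[0,0,-0.003],[0,0,-0.006],[0,0,-0.008],[0,0,-0.01],[0,0,-0.012],[0,0,-0.012],[0,0,-0.014],[0,0,-0.014],[0,0,0],[0,0,0]]' --gripper '[0.02,0.02,0.02,0.02,0.02,0.02,0.02,0.02,0.02,0.02]'

```text
time: 4.17
tool_pos: [0.5198, 0.1579, 0.1203]
tcp_rot: [0.392, 3.113, 0.002]
wrist_force: [-1.2, -0.2, -1.6]
width: 0.323
grip_force: 39.7
```

```bash
python3 - <<'E'
from h import *
img,K,s=cam('wrist'); side,K2,_=cam('side'); print(s['tool_pos'],s['width'],s['grip_force'],s['wrist_force'])
a=np.hstack([img[150:400,200:440],side[130:330,250:450].copy().repeat(1,0) if 0 else cv2.resize(side[110:310,230:430],(250,250))])
save('lift',cv2.resize(a,None,fx=1.6,fy=1.6))
E
```

```text
[0.51982597 0.15794393 0.12031759] 0.32255674435839293 39.72557020140812 [-1.23086489 -0.17306016 -1.6391926 ]
```

View pics/lift.png

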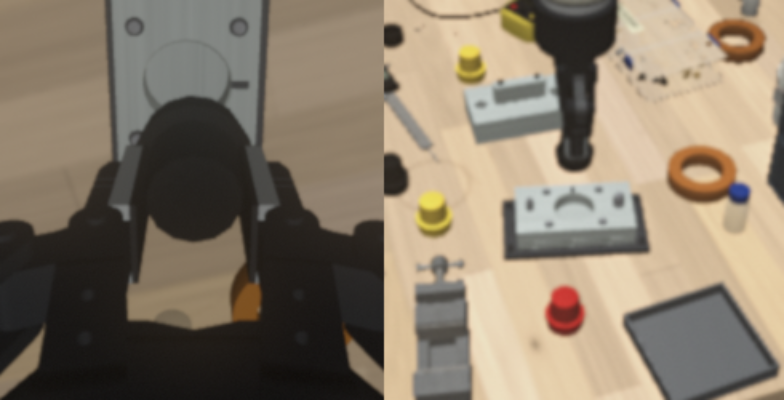

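The casting is held upright in the fingers and clear of the now empty cavity. The tray, at the lower right, is free.

>>> jog_arm --turn '[[0,0,0],[0,0,0],[0,0,0],[0,0,0],[0,0,0],[0,0,0],[0,0,0],[0,0,0],[0,0,0],[0,0,0],[0,0,0],[0,0,0],[0,0,0],[0,0,0],[0,0,0],[0,0,0]]' --delta_pos '[[-0.006,-0.01,0],[-0.0125,-0.02,0],[-0.0145,-0.0235,0],[-0.0145,-0.0235,0],[-0.0145,-0.0235,0],[-0.0145,-0.0235,0],[-0.0145,-0.0235,0],[-0.0105,-0.015,0],[-0.005,-0.008,0.005],[0,0,0.015],[0,0,0.02],[0,0,0.02],[0,0,0.015],[0,0,0.008],[0,0,0.004],[0,0,0]]' --gripper '[0.02,0.02,0.02,0.02,0.02,0.02,0.02,0.02,0.02,0.02,0.02,0.02,0.02,0.02,0.02,0.02]'

```text
time: 5.6
tool_pos: [0.5781, -0.034, 0.0298]
tcp_rot: [-0.392, -3.114, 0.0]
wrist_force: [-0.2, 0.0, -0.0]
width: 0.321
grip_force: 39.7
```

```bash
python3 - <<'E'
from h import *
s=read_state(); print(s['tool_pos'],s['width'],s['grip_force'],s['wrist_force'])
side,K,_=cam('side');save('tray',cv2.resize(side[210:330,320:460],None,fx=4,fy=4))
E
```

```text
[ 0.5780811  -0.03398323  0.02980167] 0.32147467370560784 39.734809333167505 [-0.22686089  0.04076169 -0.04269249]
```

View pics/tray.png

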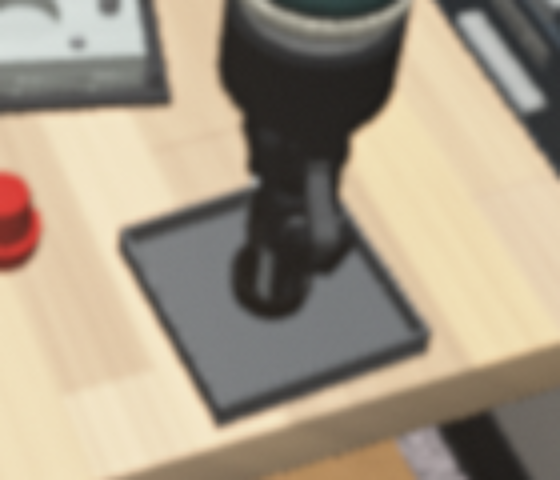

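The casting hangs over the middle of the tray, a few mm above the floor.

>>> jog_arm --turn '[[0,0,0],[0,0,0],[0,0,0],[0,0,0],[0,0,0]]' --delta_pos '[[0,0,0.001],[0,0,0.001],[0,0,0.001],[0,0,0.001],[0,0,0]]' --gripper '[0.02,0.02,0.02,0.02,0.02]'

```text
time: 6.07
tool_pos: [0.5794, -0.0341, 0.0276]
tcp_rot: [0.393, 3.116, 0.0]
wrist_force: [-0.8, 0.1, -1.0]
width: 0.322
grip_force: 39.7
```

>>> jog_arm --turn '[[0,0,0],[0,0,0],[0,0,0],[0,0,0],[0,0,0]]' --delta_pos '[[0,0,0.001],[0,0,0.001],[0,0,0.0005],[0,0,0],[0,0,0]]' --gripper '[0.02,0.02,0.02,0.02,0.02]'

```text
time: 6.48
tool_pos: [0.5795, -0.0342, 0.0254]
tcp_rot: [0.393, 3.117, -0.0]
wrist_force: [-1.8, 0.0, 5.2]
width: 0.323
grip_force: 40.3
```

>>> jog_arm --turn '[[0,0,0],[0,0,0],[0,0,0],[0,0,0],[0,0,0],[0,0,0],[0,0,0],[0,0,0],[0,0,0],[0,0,0]]' --delta_pos '[[0,0,0],[0,0,0],[0,0,0],[0,0,0],[0,0,0],[0,0,-0.01],[0,0,-0.02],[0,0,-0.03],[0,0,-0.035],[0,0,-0.035]]' --gripper '[0.035,0.045,0.055,0.055,0.055,0.055,0.055,0.055,0.055,0.055]'

```text
time: 7.32
tool_pos: [0.5785, -0.0341, 0.1561]
tcp_rot: [-0.393, -3.115, 0.0]
wrist_force: [1.2, 0.3, 0.5]
width: 0.644
grip_force: 0.0
```

```bash
python3 - <<'E'
from h import *
s=read_state(); print(s['time'],s['tool_pos'],s['tcp_rot'],s['width'],s['grip_force'],s['wrist_force'])
side,K,_=cam('side');w,_,_=cam('wrist');save('tray2',np.hstack([cv2.resize(side[210:330,320:460],None,fx=3,fy=3),cv2.resize(w,(360,225))[:, :] if 0 else cv2.resize(w[150:400,200:450],(360,360))]))
E
```

```text
7.3167 [ 0.57850003 -0.03409138  0.15608255] [-3.92790908e-01 -3.11547721e+00  4.36210834e-05] 0.6444623330544647 0.0 [1.2212154  0.27913844 0.53074096]
```

View pics/tray2.png

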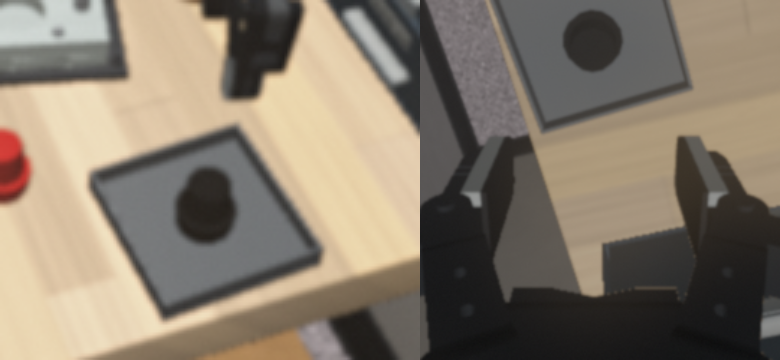

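The casting stands upright and released in the middle of the tray. Next I'll go over the cover.

>>> jog_arm --turn '[[0,0,0],[0,0,0],[0,0,0],[0,0,0],[0,0,0],[0,0,0],[0,0,0],[0,0,0],[0,0,0],[0,0,0],[0,0,0],[0,0,0],[0,0,-0.1],[0,0,-0.11],[0,0,0],[0,0,0],[0,0,0]]' --delta_pos '[[0.0129,0.0299,0],[0.0129,0.0299,0],[0.0129,0.0299,0],[0.0129,0.0299,0],[0.0129,0.0299,0],[0.0129,0.0299,0],[0.0129,0.0299,0],[0.0129,0.0299,0],[0.0129,0.0299,0],[0.0129,0.0299,0],[0.0129,0.0299,0],[0.0129,0.0299,0],[0,0,0],[0,0,0],[0,0,0],[0,0,0],[0,0,0]]' --gripper '[0.055,0.055,0.055,0.055,0.055,0.055,0.055,0.055,0.055,0.055,0.055,0.055,0.055,0.055,0.055,0.055,0.055]'

```text
time: 8.83
tool_pos: [0.5183, 0.3515, 0.1547]
tcp_rot: [-0.069, -3.141, 0.0]
wrist_force: [1.4, 0.3, -0.0]
width: 0.643
grip_force: 0.0
```

```bash
cat >> h.py <<'E'
def frame(s):
    R=Ro.from_rotvec(s['tcp_rot']).as_matrix(); return R,np.degrees(np.arctan2(R[1,1],R[0,1]))
E
python3 - <<'E'
from h import *
import pickle
img,K,s=cam('wrist'); save('wrist3',img); pickle.dump((img,K,s),open('d3.pkl','wb'))
R,yaw=frame(s);print(s['tool_pos'],yaw,R.round(4).tolist(),s['wrist_force'])
img1,K1=pickle.load(open('d1.pkl','rb'))
for q in[(294.4,38.1),(338.4,41.25)]: print('screw w1',ray(K1,*q,.062))
E
```

```text
[0.51830338 0.35148301 0.15470231] 87.49207918003573 [[-0.999, 0.0438, -0.0002], [0.0438, 0.999, -0.0002], [0.0002, -0.0002, -1.0]] [ 1.39899177  0.34674555 -0.04638205]
screw w1 [0.49614314 0.35299882 0.062     ]
screw w1 [0.53974507 0.35029987 0.062     ]
```

View pics/wrist3.png

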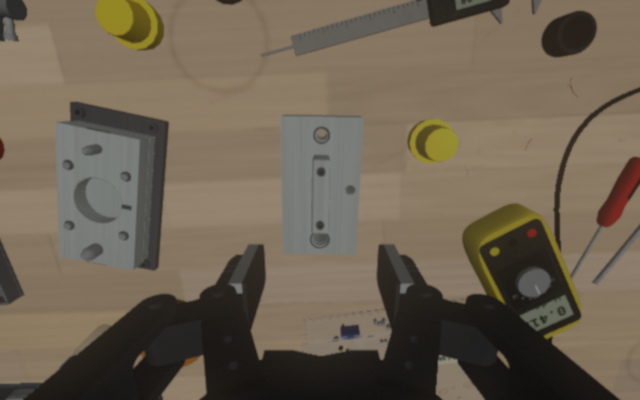

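The cover lies straight below: small hole (322,134), big hole (320,240), screw heads (321,172) and (320,225). The lower mould is at the left, with its dowels at about (92,150) and (92,252).

```bash
python3 - <<'E'
from h import *
import pickle
img,K,s=pickle.load(open('d3.pkl','rb'))
g=cv2.cvtColor(img,cv2.COLOR_RGB2GRAY)
for q,z in[((321,172),.062),((320,225),.062)]:
    e,st=blob(img,*q,6,70);print(e,st,ray(K,*e,z).round(4))
for q in[(322,134),(320,240)]:
    w=g[q[1]-12:q[1]+13,q[0]-12:q[0]+13];e,st=blob(img,*q,11,np.median(w)-15);print(e,st,ray(K,*e,.032).round(4))
# cover outline top face edges: rows at several v, strongest gradients
for v in (150,200):
    r=cv2.GaussianBlur(g,(3,3),0)[v].astype(float);d=np.diff(r)
    L=270+np.abs(d[270:295]).argmax()+.5;Rr=348+np.abs(d[348:375]).argmax()+.5
    print(v,L,Rr,ray(K,L,v,.032),ray(K,Rr,v,.032))
    a=np.diff(r)[300:345]; print('rib',r[300:345].astype(int))
E
```

```text
[320.66071429 171.49833887] [  6.75   7.   150.5 ] [0.4951 0.3535 0.062 ]
[319.61200717 224.84946237] [  6.25   7.25 139.5 ] [0.5387 0.3507 0.062 ]
[321.38907767 135.3723301 ] [ 17.25  18.25 772.5 ] [0.471  0.3551 0.032 ]
[320.18664272 239.27988243] [ 19.75  14.75 765.5 ] [0.5648 0.3499 0.032 ]
150 274.5 349.5 [0.48137324 0.31514383 0.032     ] [0.48414922 0.37825812 0.032     ]
rib [122 122 123 123 124 124 124 125 125 125 125 126 126 125 125 125 125 124
 124 124 124 124 124 124 124 124 124 124 125 125 126 125 125 124 124 124
 123 123 122 122 123 123 122 122 123]
200 281.5 358.5 [0.5256255  0.31749806 0.032     ] [0.52860863 0.38542665 0.032     ]
rib [122 122 122 122 122 122 124 124 125 124 121 114 110 113 119 122 122 121
 121 120 120 120 121 122 124 126 126 126 124 123 123 123 123 123 122 122
 121 121 122 122 121 121 123 123 124]
```

>>> jog_arm --turn '[[0,0,0.01],[0,0,0],[0,0,0],[0,0,0],[0,0,0],[0,0,0],[0,0,0],[0,0,0],[0,0,0],[0,0,0],[0,0,0],[0,0,0],[0,0,0]]' --delta_pos '[[0.0008,0.0008,0.02],[0,0,0.02],[0,0,0.02],[0,0,0.02],[0,0,0.02],[0,0,0.012],[0,0,0.005],[0,0,0],[0,0,0],[0,0,0],[0,0,0],[0,0,0],[0,0,0]]' --gripper '[0.055,0.055,0.055,0.055,0.055,0.055,0.05,0.03,0.005,0.005,0.005,0.005,0.005]' --grip_force 110

```text
time: 9.97
tool_pos: [0.5188, 0.3532, 0.0397]
tcp_rot: [0.08, 3.138, 0.002]
wrist_force: [-1.1, -2.0, 5.5]
width: 0.131
grip_force: 109.0
```

>>> jog_arm --turn '[[0,0,0],[0,0,0],[0,0,0],[0,0,0],[0,0,0],[0,0,0],[0,0,0],[0,0,0],[0,0,0]]' --delta_pos '[[0,0,-0.004],[0,0,-0.008],[0,0,-0.012],[0,0,-0.015],[0,0,-0.015],[0,0,-0.015],[0,0,-0.011],[0,0,0],[0,0,0]]' --gripper '[0.005,0.005,0.005,0.005,0.005,0.005,0.005,0.005,0.005]'

```text
time: 10.72
tool_pos: [0.5181, 0.3531, 0.1188]
tcp_rot: [0.08, 3.139, 0.002]
wrist_force: [0.1, -0.9, -4.9]
width: 0.135
grip_force: 107.8
```

```bash
python3 - <<'E'
from h import *
import pickle
img,K,s=cam('wrist'); save('wrist4',img); pickle.dump((img,K,s),open('d4.pkl','wb'))
R,yaw=frame(s);print(s['time'],s['tool_pos'],yaw,R.round(4).tolist(),s['wrist_force'],s['torque'],s['width'],s['grip_force'])
# expected hole centres: cover top z rel tool = .032-.0397 
ztop=s['tool_pos'][2]-.0397+.032
g=cv2.cvtColor(img,cv2.COLOR_RGB2GRAY)
for x in(-.047,.047):
    th=np.radians(yaw-90); X=s['tool_pos']+[x*np.cos(th),x*np.sin(th),0]; X[2]=ztop; q=np.round(proj(K,X)).astype(int); print('exp',q)
    w=g[q[1]-20:q[1]+21,q[0]-20:q[0]+21]; 
    if w.size: 
        for th in (15,25,40): e,st=blob(img,*q,20,np.median(w)-th); print(e,st,(R.T@(ray(K,*e,ztop)-s['tool_pos'])).round(4))
        print(np.median(w)); print(w[::3,::3])
E
```

```text
10.7167 [0.51810023 0.3531088  0.11884726] 87.0924821060676 [[-0.9987, 0.0507, 0.0017], [0.0507, 0.9987, 0.0012], [-0.0016, 0.0013, -1.0]] [ 0.12203983 -0.89818478 -4.91692354] [ 0.01269404  0.0239471  -0.04000753] 0.13543570971044272 107.83663988113403
exp [318 160]
[321.40275011 158.54830677] [  30.25   30.25 2259.  ] [0.0479 0.0014 0.0076]
[321.80615348 158.43325475] [  29.5    29.5  1829.25] [0.0479 0.0016 0.0076]
[321.51008269 157.30252278] [ 28.5   28.25 740.75] [0.0485 0.0015 0.0076]
122.0
[[125 125 126 125 125 124 125 125 124 124 124 124 125 126]
 [125 124 126 125 125 124 119 109 105 118 123 124 125 126]
 [124 125 125 125 121  91  68  74  70  68  79 118 125 126]
 [125 125 125 124  79  77 109 115 114 104  76  70 122 126]
 [124 124 125 103  76 112 120 120 119 120  99  75  93 126]
 [125 125 125  80 109  94 108 120 120 107  74  89  71 124]
 [125 125 125  72 114  95  91  87  81  76  73  92  66 124]
 [125 125 124  77 111 101  90  85  78  76  78  97  69 124]
 [125 124 125 101  81 115  97  90  85  85  96  79  91 125]
 [125 125 126 124  73  92 116 107 103 112  94  72 120 126]
 [125 12
[... 612 characters left out ...]
4  38  92 120 117  92  63  76 113 122 122  50  38]
 [ 32  32  38  93 119  94  36  37  38  53 120 122  57  38]
 [ 32  33  38  95 119  61  48  50  51  45 111 122  64  37]
 [ 31  39  38  98 119  60  48  32  38  52 111 122  75  38]
 [ 33  60  39 100 120  78  42  30  32  55 118 122  82  50]
 [ 32  78  53  99 120 114  69  49  56  97 121 122  85  67]
 [ 31 104 113  85 114 113 110 104 107 113 116 112  88 115]
 [ 32 113 120  88  79 113 106  96  98 107  90  71 115 115]
 [ 38 116 120 117 102  70  77  91  79  68  87 113 116 115]
 [ 31 115 120 118 118 118 113 109 113 115 117 115 116 116]
 [ 31 116 120 116 118 118 118 119 118 116 117 115 116 115]
 [ 31 116 120 117 118 118 118 119 118 116 117 115 117 116]]
```

>>> jog_arm --turn '[[0,0,0],[0,0,0],[0,0,0],[0,0,0],[0,0,0],[0,0,0],[0,0,0],[0,0,0],[0,0,0],[0,0,0.05],[0,0,0.077],[0,0,0.077],[0,0,0],[0,0,0],[0,0,0]]' --delta_pos '[[-0.0006,-0.011,0],[-0.0012,-0.022,0],[-0.0014,-0.028,0],[-0.0014,-0.028,0],[-0.0014,-0.028,0],[-0.0014,-0.028,0],[-0.0014,-0.024,0],[-0.0008,-0.018,0],[-0.0006,-0.0102,0],[0,0,0],[0,0,0],[0,0,0],[0,0,0],[0,0,0],[0,0,0]]' --gripper '[0.005,0.005,0.005,0.005,0.005,0.005,0.005,0.005,0.005,0.005,0.005,0.005,0.005,0.005,0.005]'

```text
time: 12.02
tool_pos: [0.5173, 0.1552, 0.1173]
tcp_rot: [-0.396, -3.116, 0.0]
wrist_force: [0.5, 0.2, -3.4]
width: 0.135
grip_force: 108.1
```

```bash
python3 - <<'E'
from h import *
img,K,s=cam('wrist'); save('wrist5',img)
R,yaw=frame(s);print(s['tool_pos'],yaw,R.round(4).tolist(),s['wrist_force'])
d=R.T@(np.array([.5183,.1556,0])-s['tool_pos']);print('need tool',d.round(4), 'yaw need tool rad',np.radians(yaw-75.4))
# through the small hole: dark/bright blob inside ring = dowel tip?
g=cv2.cvtColor(img,cv2.COLOR_RGB2GRAY); print(g[138:180:2,300:344:2])
E
```

```text
[0.51734802 0.15519281 0.11727778] 75.52062153579128 [[-0.9682, 0.25, -0.0009], [0.25, 0.9682, -0.0002], [0.0009, -0.0004, -1.0]] [ 0.53852854  0.15292474 -3.36295623]
need tool [-0.0009  0.0007  0.1173] yaw need tool rad 0.00210524294836989
[[123 124 124 123 123 123 123 122 123 123 123 122 122 122 123 123 123 124
  125 125 125 123]
 [123 124 124 123 124 123 123 123 123 124 123 122 122 122 122 122 123 124
  125 125 124 123]
 [123 124 124 124 123 124 123 122 122 121 120 119 121 122 122 123 123 123
  124 125 125 124]
 [123 124 124 124 123 123 123 117 102  87  80  78  90 103 116 121 123 123
  124 124 125 123]
 [123 124 124 124 123 120 105  77  66  69  71  67  66  66  77 107 122 124
  124 124 124 123]
 [123 124 124 124 121  93  66  73  90  94  93  91  90  82  63  70 103 122
  124 125 125 123]
 [123 124 124 124 107  69  79 105 114  92  78  81  93 107  88  66  72 113
  124 124 124 124]
 [123 124 124 119  78  74 106 118 124 121 114 115 123 123 100  82  65  89
  122 125 125 123]
 [123 124 124 112  66  98 106 102 120 123 123 125 125 113  80  87  76  72
  116 124 125 123]
 [123 124 124  97  67
[... 395 characters left out ...]
0  88  86  86  96  99  69  91
  122 125 124 124]
 [123 124 125 123 107  67  91 114 108 100  93  90  93 106 109  80  70 112
  124 125 124 123]
 [123 124 124 124 121  91  67  88 109 118 115 114 117 108  77  68 100 122
  124 125 124 123]
 [124 124 124 124 123 119 102  71  70  84  92  87  82  70  74 101 121 123
  124 125 124 123]
 [124 124 124 124 124 123 122 111  97  83  75  78  83 102 113 121 123 123
  124 124 124 123]
 [124 124 124 124 123 124 124 122 122 119 119 118 119 122 122 122 123 123
  125 125 124 122]
 [123 124 124 124 123 124 123 122 123 123 124 122 122 122 123 123 123 123
  124 125 124 123]
 [123 124 124 124 123 123 123 122 123 123 123 122 122 122 122 122 123 124
  125 125 124 123]]
```

>>> jog_arm --turn '[[0,0,0],[0,0,0],[0,0,0],[0,0,0],[0,0,0],[0,0,0]]' --delta_pos '[[-0.0009,0.0007,0.008],[0,0,0.01],[0,0,0.006],[0,0,0],[0,0,0],[0,0,0]]' --gripper '[0.005,0.005,0.005,0.005,0.005,0.005]'

```text
time: 12.57
tool_pos: [0.5187, 0.1557, 0.0935]
tcp_rot: [-0.399, -3.116, 0.0]
wrist_force: [0.8, -0.1, -4.8]
width: 0.134
grip_force: 108.0
```

```bash
python3 - <<'E'
from h import *
img,K,s=cam('wrist'); save('wrist6',img)
for n in('side','scene'):
    i2,K2,_=cam(n); save(n+'6',i2)
R,yaw=frame(s);print(s['tool_pos'],yaw,s['wrist_force'])
d=R.T@(np.array([.5183,.1556,0])-s['tool_pos']);print('need tool',d.round(4), np.radians(yaw-75.4))
E
```

```text
[0.51871934 0.1556672  0.09349864] 75.4086949580214 [ 0.77852845 -0.14865614 -4.82106263]
need tool [ 0.0003 -0.0001  0.0935] 0.00015175564579601638
```

>>> jog_arm --turn '[[0,0,0],[0,0,0],[0,0,0],[0,0,0],[0,0,0],[0,0,0]]' --delta_pos '[[0,0,0.002],[0,0,0.002],[0,0,0.002],[0,0,0.002],[0,0,0],[0,0,0]]' --gripper '[0.005,0.005,0.005,0.005,0.005,0.005]'

```text
time: 13.22
tool_pos: [0.5187, 0.1556, 0.0856]
tcp_rot: [-0.399, -3.116, 0.0]
wrist_force: [-0.1, 0.1, -3.5]
width: 0.132
grip_force: 108.0
```

>>> jog_arm --turn '[[0,0,0],[0,0,0],[0,0,0],[0,0,0],[0,0,0],[0,0,0]]' --delta_pos '[[0,0,0.0015],[0,0,0.0015],[0,0,0.0015],[0,0,0.0015],[0,0,0],[0,0,0]]' --gripper '[0.005,0.005,0.005,0.005,0.005,0.005]'

```text
time: 13.72
tool_pos: [0.5193, 0.1554, 0.0797]
tcp_rot: [0.399, 3.115, -0.001]
wrist_force: [1.9, -2.7, -5.1]
width: 0.134
grip_force: 108.0
```

>>> jog_arm --turn '[[0,0,0],[0,0,0],[0,0,0],[0,0,0],[0,0,0],[0,0,0]]' --delta_pos '[[-0.0007,-0.0006,0],[0,0,0.001],[0,0,0.001],[0,0,0.001],[0,0,0.001],[0,0,0]]' --gripper '[0.005,0.005,0.005,0.005,0.005,0.005]'

```text
time: 14.22
tool_pos: [0.5195, 0.1551, 0.0766]
tcp_rot: [0.399, 3.116, 0.0]
wrist_force: [-2.0, -0.9, 4.4]
width: 0.139
grip_force: 109.4
```

>>> jog_arm --turn '[[0,0,0],[0,0,0],[0,0,0],[0,0,0],[0,0,0],[0,0,0]]' --delta_pos '[[0.0002,0,0.001],[0,0,0.001],[0,0,0.001],[0,0,0.001],[0,0,0],[0,0,0]]' --gripper '[0.005,0.005,0.005,0.005,0.005,0.005]'

```text
time: 14.72
tool_pos: [0.5195, 0.1551, 0.0739]
tcp_rot: [0.399, 3.116, 0.0]
wrist_force: [-4.7, -2.4, 10.9]
width: 0.13
grip_force: 110.4
```

>>> jog_arm --turn '[[0,0,0],[0,0,0],[0,0,0],[0,0,0],[0,0,0],[0,0,0]]' --delta_pos '[[0.0008,-0.0005,0.0005],[0,0,0.001],[0,0,0.001],[0,0,0],[0,0,0],[0,0,0]]' --gripper '[0.005,0.005,0.005,0.005,0.005,0.005]'

```text
time: 15.22
tool_pos: [0.5193, 0.1551, 0.0736]
tcp_rot: [0.399, 3.114, 0.001]
wrist_force: [-9.0, -3.9, 24.5]
width: 0.134
grip_force: 112.2
```

```bash
python3 - <<'E'
from h import *
s=read_state();R,yaw=frame(s);print(s['time'],s['tool_pos'],yaw,R[:,2],s['wrist_force'],s['torque'])
E
```

```text
15.2167 [0.51933378 0.15509952 0.07359068] 75.40706461021836 [ 1.80972563e-03  5.63131152e-04 -9.99998204e-01] [-8.99410917 -3.89590895 24.51308633] [-0.58904764  1.58272098 -0.01835867]
```

>>> jog_arm --turn '[[0,0,0],[0,0,0],[0,0,0],[0,0,0],[0,0,0]]' --delta_pos '[[0.0008,-0.0004,0],[0.0008,-0.0004,0],[0,0,0],[0,0,0],[0,0,0]]' --gripper '[0.005,0.005,0.005,0.005,0.005]'

```text
time: 15.63
tool_pos: [0.5193, 0.1551, 0.0736]
tcp_rot: [0.398, 3.111, 0.003]
wrist_force: [-3.6, -2.6, 19.1]
width: 0.134
grip_force: 111.4
```

```bash
python3 - <<'E'
from h import *
import pickle
img,K,s=cam('wrist'); R,yaw=frame(s);print(s['time'],s['tool_pos'],yaw,R[:,2],s['wrist_force'],s['torque'])
for n,im in [('4',cv2.imread('pics/wrist4.png')[:,:,::-1]),('6',cv2.imread('pics/wrist6.png')[:,:,::-1]),('now',img)]:
    im=np.ascontiguousarray(im); g=cv2.cvtColor(im,cv2.COLOR_RGB2GRAY); print(n,blob(im,320,158,20,97))
    for v0,v1 in((135,138),):
        print([ (float(np.diff(g[v].astype(float))[a:b].__abs__().argmax()+a)) for v in (140,180,220) for a,b in((230,290),(350,410))])
side,K2,_=cam('side')
# casting still in tray: dark blob near projection of its top
print(proj(K2,[.5795,-.0342,.043]),blob(side,*proj(K2,[.5795,-.0342,.025]),16,45))
E
```

```text
15.6333 [0.51933905 0.15509855 0.073591  ] 75.40633626409625 [ 0.00556421  0.00145083 -0.99998347] [-3.63391973 -2.5909618  19.06863018] [-0.34083858  0.79956049 -0.00493619]
4 (array([321.80615348, 158.43325475]), array([  29.5 ,   29.5 , 1829.25]))
[248.0, 354.0, 250.0, 356.0, 254.0, 387.0]
6 (array([321.42793765, 157.65596523]), array([  29.5 ,   29.75, 2085.  ]))
[249.0, 351.0, 250.0, 389.0, 253.0, 387.0]
now (array([321.29631184, 157.40899933]), array([  29.75,   29.75, 2233.5 ]))
[251.0, 350.0, 250.0, 352.0, 253.0, 387.0]
(np.float64(389.78978147193635), np.float64(271.0257331127583)) (array([388.23003218, 278.72754535]), array([  17.75,   23.25, 1281.75]))
```

>>> jog_arm --turn '[[0,0,0],[0,0,0],[0,0,0],[0,0,0],[0,0,0],[0,0,0]]' --delta_pos '[[-0.0008,0.0002,0.0008],[0,0,0],[0,0,0],[0,0,0],[0,0,0],[0,0,0]]' --gripper '[0.005,0.005,0.005,0.005,0.005,0.005]'

```text
time: 16.23
tool_pos: [0.5194, 0.1551, 0.0736]
tcp_rot: [0.399, 3.113, 0.003]
wrist_force: [-8.7, -2.4, 26.6]
width: 0.136
grip_force: 112.4
```

```bash
python3 - <<'E'
from h import *
s=read_state(); R,yaw=frame(s);print(s['time'],s['tool_pos'],yaw,R[:,2],s['wrist_force'],s['torque'],s['grip_force'])
if s['tool_pos'][2]<.0742 and 15<s['wrist_force'][2]<45: print(ticket.finish_job())
E
```

```text
16.2333 [0.51935196 0.1550737  0.07357961] 75.40293923562362 [ 0.0036808   0.0012689  -0.99999242] [-8.73576536 -2.40111832 26.63802397] [-0.56506897  1.52756567  0.04795232] 112.43042707443237
the job is handed in; nothing more can be done
None
```

I handed the job in at 16.2 s: the casting stands upright and released in the tray, and the upper half is on both dowels, held shut with about 27 N, with flushness judged from tool height and force rather than seen.

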